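Clamp a chopping board's handle back on

ROBOT

A 6-joint arm with a two-finger parallel gripper is mounted at the origin on a cart in front of the work surface, level with it; the furniture and walls round the work are solid. World frame = base frame: x ahead of the robot, y to its left, z up, the work surface at z = 0. Lengths are in mm, angles in rad, forces in N, time in s.
With the tool pointing down it reaches from about 350 to 875 mm from the base axis. Payload 4.2 kg.
Tool frame: the origin (TCP) lies between the finger pads; the fingertips stand 14 mm ahead of it and the grasp point (between the pads) lies 5 mm behind it; z points along the fingers, y is the line along which they close (so a half turn about z gives the same grasp; the last joint's range is limited). The gripper opens to 85 mm and grips with 20 to 120 N. Pads are 22 mm wide; open, the fingers measure 114 mm over their backs; the gripper's body (76 mm by 85 mm) begins 54 mm behind the grasp point. The pads swing forward as they close: fully open they stand 13 mm farther back than shut.
Start: joints at [1.461, 0.385, 0.008, 0, -1.194, -0.259], TCP at [225.277, 582.966, 245.312] pointing down, gripper open.
Joint ranges: [-3.14, 3.14], [-1.21, 2.06], [-1.07, 1.41], [-3.16, 2.05], [-2.99, -0.16], [-3.1, 3.1]. Speed limits (rad/s): [2.79, 2.79, 3.14, 3.14, 3.14, 3.14].

INTERFACE

Orientations are given as a unit quaternion [x, y, z, w].
In Python, from bench import * gives the robot as it stands.
- The arm moves only by the tool carry_out, never from a script. Its argument "motion" is a list of rows, each a list of 7 numbers: the turn, a rotation vector about the tool's x, y, z in rad, then the shift along the tool's x, y, z in mm, then the opening, from -1 (shut) to 1 (fully open), so that 0 is half open. A call has 1 to 5 rows; each row is the pose to reach, as a shift and turn from the pose commanded when the call began, along the tool's axes at that moment; what a row does not reach only later rows make up. A row lasts 1/8 s, in which the tool goes at most 62.5 mm and 10.7 degrees, less where a joint would pass 70% of its speed; a pose out of reach is approached as far as the arm can. A call with a gripper value outside its range is refused whole. The fingers move at their own pace and stop on an object; the grip force is fixed at half the most. Time passes only in rows, so rows that repeat a pose let the fingers close. It gives the time, the measured TCP pose, the force, the opening and the grip force at its end, in the units of the state.
- read_state(): the state, without advancing time (a new reading comes with each control period).
- get_image(name): name is "side" or "top" or "wrist"; returns a dict with "color" (420x560x3 uint8, blue, green, red), "mtx" (3x3 intrinsics, pixels), "position" and "orientation" of the camera in the world. Camera axes: x right, y down, z forward; pixel columns grow to the right and rows downward; lengths in mm; the calibration is good to about 2 mm. A picture is of the moment at which its call begins. There is no depth.
- job_done(): hands the job in; it is judged then, once.
The state is a dict: "clock": time; "joints": joint angles; "joint_vel": joint speeds; "joint_efforts": joint torques, N m; "position": TCP position; "ee_rot": TCP orientation; "contact_force": force on the tool from outside, world axes, zero at the start; "wrist_torque": the same for the moment, N m; "gripper_width": finger opening in mm; "grasp_force": force on a finger pad.
Only numpy, scipy, OpenCV 4.12 (cv2) and the standard library are available. Lean on these libraries where they do the work, as an engineer would, in place of code of your own. Each camera call takes 0.05 s, during which the arm holds its last target. There are 200 camera calls.

TASK

Pair the small wooden chopping board lying in the bench clamp with the one loose handle whose tongue fits the board's notch: lay that handle flat on the clamp bed in line with the notch, tongue towards the board. Then pump the clamp's trigger (do not push the jaw by hand) until the jaw's sprung nose has pushed the handle fully home against the board and is pressed back about half of its 18 mm travel - never squeezed right in. Finish while still holding the trigger squeezed, and leave the two other handles and the things around undisturbed.

Things in the scene. Friction and masses are not known exactly. Their poses are not given: they have to be found in the camera images.
- clamp: Bench clamp screwed to the worktop. Origin: worktop level on the clamp axis; x runs along the clamp axis from the trigger end (-x) to the fixed jaw (+x), z up. Grey bed 330 x 100 mm (x from -195 to +135 mm), its top 12 mm above the worktop. Fixed aluminium jaw: inner face at x = +130 mm, 58 mm high. The sliding jaw's block is 44 mm wide and 47 mm high above the worktop and moves along x on the bar.
- bed (a point): Point on the top of the clamp bed, on the clamp axis, directly above the clamp's origin (12 mm up). Axes as the clamp's.
- board: Loose small chopping board, 88 mm (along its x) x 116 mm x 24 mm thick, plain wood, lying on the bed with its +x edge against the fixed jaw. Its -x edge has an open square notch, 28 mm wide, 14 mm deep, right through the thickness. Origin: centre of its underside (88 mm side centred).
- notch (a point): Middle of the mouth of the board's notch: on the board's -x edge, half-way up its thickness. Axes as the board's: x points from the mouth into the notch.
- handle_mid (a point): THE MATCHING HANDLE: plain wooden handle 24 mm thick with one rounded tongue 23 mm wide and 12 mm long. Point half-way up. x points towards the tongue. The grip part is 34 mm wide (y) from x = -25 to +35 mm and 26 mm wide at the tail, which ends at x = -37 mm; the shoulders that meet the board's edge are at x = +35 mm, the tongue's tip is at x = +47 mm. Fully home, this point lies 35 mm from the notch point on its -x side. 0.09 kg times a hidden factor.
- fork_handle_mid (a point): A wrong handle, same body, but with two 8 mm wide prongs (34 mm over both, 12 mm long): too wide for the notch. Point half-way up, x towards the prongs.
- pin_handle_mid (a point): A wrong handle, same body, but with one thin pin 10 mm wide and 26 mm long: too long for the notch. Point half-way up, x towards the pin.
- jaw: Sliding jaw with its toothed bar. Its frame coincides with the clamp's when fully back and slides along the clamp's +x. The front face of its block is at x = -95 mm of this frame, the front face of the undriven nose pad at x = -71 mm. It stays where it is left (about 6 N of drag); only the trigger's pawl should move it, forward only, 75 mm at most.
- nose (a joint): How far the sprung nose is pressed back into the jaw, m: 0 free, 0.018 squeezed right in. Spring 1 N per mm.
- nose_pad: Black rubber nose pad, 8 x 40 x 24 mm, in front of the sliding jaw; presses on the handle's tail. Its frame coincides with the clamp's when the jaw is fully back and the nose is free.
- trigger: Black upright trigger plate behind the fixed post, 10 mm thick, 36 mm wide, top 106 mm above the worktop. It slides along the clamp's +x by 16 mm towards the post and springs back when let go (3.5 N at rest, 7.5 N at the end, plus the jaw's drag and the nose's force while driving). Its frame coincides with the clamp's at rest. Each stroke carries the jaw forward with it; on the way back the pawl clicks over teeth of 5 mm pitch, so a full stroke gains 10 to 20 mm.
- trigger_back (a point): Centre of the trigger's rear face (the face away from the post) where a finger pushes, 85 mm above the worktop. Axes as the clamp's.
- post_front (a point): Fixed post that a hand squeezes the trigger against: point on its front face (towards the board), 85 mm above the worktop. The post is 10 mm thick, 36 mm wide, top 106 mm above the worktop. Trigger at rest: 42 mm from this face to the trigger's rear face; fully squeezed: 26 mm. Below 50 mm are the slide housings and the jaw block. Axes as the clamp's.
- shaker: Bystander: salt shaker, 44 mm wide, 90 mm high. Origin: centre of its underside.
- spice: Bystander: small spice jar with a black cap, 40 mm wide, 105 mm high. Origin: centre of its underside.

How it is judged (in metres and radians):
On the way, in this order (a step that is already met when the one before it is completed fails the run):
1. the matching handle lies flat on the clamp bed, in line with the notch, tongue towards the board (z of handle_mid in the frame of bed between 0.008 and 0.016 m and y of handle_mid in the frame of notch between -0.012 and 0.012 m and x of handle_mid in the frame of notch between -0.075 and -0.03 m and angle between the x axis of handle_mid and the x axis of notch, either way round below 0.25 rad and contact force between the fingers and handle below 0.5 N), for 0.2 s.
2. the jaw's nose touches the handle and begins to press, driven by the trigger (contact force between nose_pad and handle above 1 N and value of joint nose above 0.001 m and contact force between the fingers and trigger above 1 N), for 0.1 s.
At the end, for the whole second after the job is handed in: The matching handle is home (shoulders within 3 mm of the board's edge, tongue within 5 mm of centred, within 0.06 rad of straight, flat on the bed), the nose presses on it, pressed back 5 to 13.5 mm, and the robot's fingers still hold the trigger squeezed at least 2 mm with more than 3 N (x of handle_mid in the frame of notch between -0.038 and -0.032 m and y of handle_mid in the frame of notch between -0.005 and 0.005 m and z of handle_mid in the frame of bed between 0.008 and 0.016 m and angle between the x axis of handle_mid and the x axis of notch, either way round below 0.06 rad and value of joint nose between 0.005 and 0.0135 m and contact force between nose_pad and handle above 3.5 N and x of trigger in the frame of clamp above 0.002 m and contact force between the fingers and trigger above 3 N and linear speed of handle below 0.01 m/s); the arm keeps its last pose, push and grip.
It fails at once if the nose is squeezed right in (over 16.5 mm): the work is crushed (value of joint nose above 0.0165 m).
It fails at once if the jaw is pushed by the robot directly instead of by the trigger (contact force between the arm and jaw above 5 N).
It fails at once if a wrong handle is moved more than 4 cm (distance of any of fork_handle_mid, pin_handle_mid from where it was at the start of the episode above 0.04 m).
It fails at once if a bystander is moved more than 3 cm (distance of any of shaker, spice from where it was at the start of the episode above 0.03 m).
It also fails if it takes over 61 s, if anything falls off the work surface, if the arm or the gripper's body presses on something with over 40 N, if the wrist force passes 120 N, or if a joint passes its speed limit or range.

## Working session

There is one attempt and no reset: what is moved stays moved. The work goes in short steps, Python scripts to look and compute and a tool call to move; the robot and the scene stay as the last step left them, time stands still between calls to the robot, and variables do not carry over. Pictures are saved under pics/ and viewed, at most 13 in all, crops included, and the job is handed in when it is done.

Besides the shell and the picture viewer there is one more tool, called as name([rows], argument=value, ...), one row to a line, values as JSON. carry_out: Moves the arm, as the interface text tells. Its arguments: {"type":"object","properties":{"motion":{"type":"array"}},"required":["motion"]}

```bash
mkdir -p pics; ls; cat > h.py <<'E'
from bench import *
import numpy as np, cv2
from scipy.spatial.transform import Rotation as R
def ray(im,u,v):
    d=R.from_quat(im["orientation"]).as_matrix()@np.linalg.solve(np.array(im["mtx"]),[u,v,1.0])
    return np.array(im["position"],float),d
def onz(im,u,v,z):
    p,d=ray(im,u,v); return p+d*(z-p[2])/d[2]
def proj(im,P):
    c=R.from_quat(im["orientation"]).as_matrix().T@(np.array(P,float)-im["position"]); q=np.array(im["mtx"])@c; return q[:2]/q[2]
E
python3 - <<'E'
from h import *
s=read_state(); print(s)
for n in("top","side"):
    im=get_image(n); cv2.imwrite(f"pics/{n}0.png",im["color"]); print(n,im["position"],im["orientation"],im["mtx"])
    np.save(f"{n}0.npy",im,allow_pickle=True)
E
```

```text
pics
{'clock': 0.0, 'joints': array([ 1.46061618e+00,  3.85578278e-01,  6.58961500e-03, -5.19419634e-04,
       -1.19400346e+00, -2.58611427e-01]), 'joint_vel': array([-0.00159528,  0.00056027, -0.00070681, -0.00028327,  0.00105608,
        0.00077593]), 'joint_efforts': array([ 8.72661549e-04, -3.92292166e+01,  1.88399827e+01,  4.18606728e+00,
       -4.69198159e-03,  2.55731990e-06]), 'position': array([225.07289819, 582.45461033, 244.19124477]), 'ee_rot': array([ 9.83029019e-01, -1.83446678e-01, -1.59315012e-04,  1.11277484e-03]), 'contact_force': array([-0.91854345, -0.93096994, -0.46095935]), 'wrist_torque': array([-0.02318222, -0.03585117, -0.05113371]), 'grasp_force': 0.0, 'gripper_width': 85.03372954262267}
top [467.32677527 -84.03771359 918.5967558 ] [ 0.71313088 -0.69732059  0.0501866  -0.05166864] [[407.62528539   0.         274.20416092]
 [  0.         407.62528539 207.58203908]
 [  0.           0.           1.        ]]
side [ 584.8512858  -615.10479166  737.1805699 ] [ 0.93928882 -0.01967624  0.01437968 -0.342261  ] [[395.27756305   0.         276.00564791]
 [  0.         395.27756305 205.48182822]
 [  0.           0.           1.        ]]
```

View pics/top0.png

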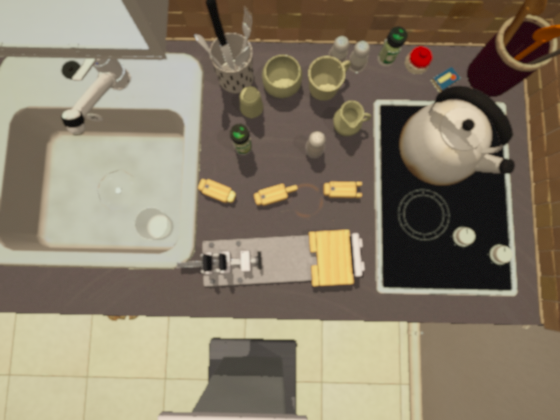

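View pics/side0.png

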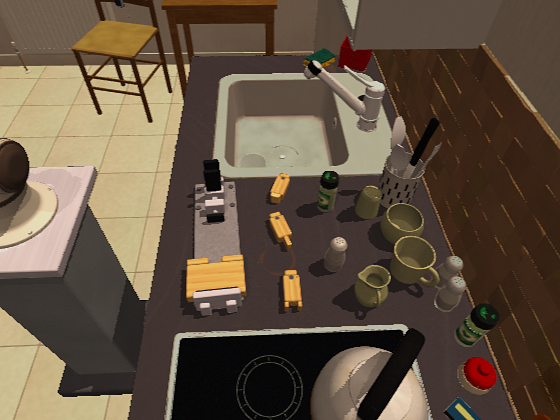

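The top view shows the clamp with its trigger end at the left (about 190–260, 262), the board at (331, 258), and three handles at (217, 190), (273, 194) and (343, 189). The middle handle looks like the pin one. In the side view the handles run from (280, 187) to (291, 288). I need enlarged crops to tell the tongue from the fork.

```bash
python3 - <<'E'
from h import *
t=np.load("top0.npy",allow_pickle=True).item(); s=np.load("side0.npy",allow_pickle=True).item()
a=cv2.resize(t["color"][172:212,190:370],None,fx=4.4,fy=4.4,interpolation=cv2.INTER_CUBIC)
b=[cv2.resize(s["color"][y:y+48,x:x+44],(260,284),interpolation=cv2.INTER_CUBIC) for x,y in((260,165),(260,208),(270,265))]
b=np.hstack(b); b=cv2.copyMakeBorder(b,0,0,0,a.shape[1]-b.shape[1],cv2.BORDER_CONSTANT)
cv2.imwrite("pics/c1.png",np.vstack([a,b])[:600,:800])
cv2.imwrite("pics/c2.png",cv2.resize(t["color"][222:302,175:375],None,fx=4,fy=4,interpolation=cv2.INTER_CUBIC))
E
```

```text
(no output)
```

View pics/c1.png

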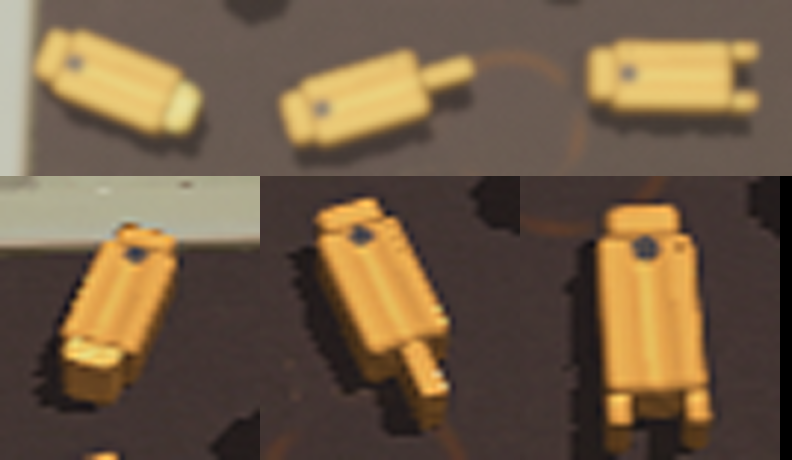

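View pics/c2.png

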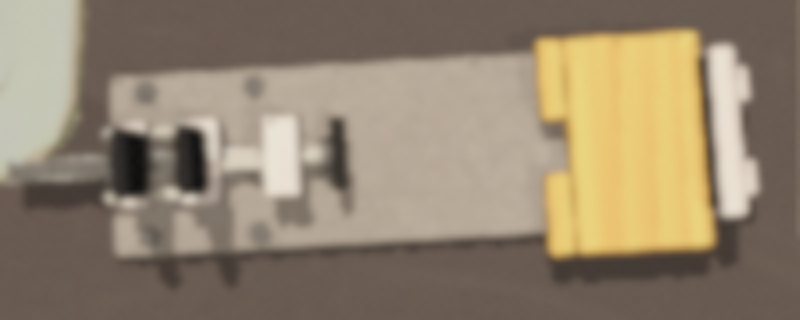

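The left handle has the single wide tongue, at its lower-right end, so it is the match. The middle handle has the pin and the right one has the fork. In the crop the notch mouth is at about (546, 147), and the trigger and post tops are near (130, 163) and (190, 160).

```bash
python3 - <<'E'
from h import *
t=np.load("top0.npy",allow_pickle=True).item()
c1=lambda u,v:((u+.5)/4.4+190-.5,(v+.5)/4.4+172-.5)
c2=lambda u,v:((u+.5)/4+175-.5,(v+.5)/4+222-.5)
def P(n,uv,z): print(n,np.round(onz(t,*uv,z)[:2],1))
for n,p in dict(tailA=(52,30),tailB=(38,78),widA=(82,30),widB=(64,92),shA=(182,78),shB=(155,132)).items(): P(n,c1(*p),24)
for n,p in dict(bTL=(537,40),bTR=(697,30),bBL=(552,256),bBR=(715,248),n1=(543,122),n2=(548,173)).items(): P(n,c2(*p),36)
for n,p in dict(b1=(112,75),b2=(540,52),b3=(115,258),b4=(548,236)).items(): P(n,c2(*p),12)
for n,p in dict(trig1=(113,133),trig2=(113,195),trig3=(143,133),trig4=(145,195),post1=(178,130),post2=(178,192),post3=(205,128),post4=(207,190)).items(): P(n,c2(*p),106)
# silhouettes
hsv=cv2.cvtColor(t["color"],cv2.COLOR_BGR2HSV); m=cv2.inRange(hsv,(15,80,120),(35,255,255))
for c in cv2.findContours(m,cv2.RETR_EXTERNAL,cv2.CHAIN_APPROX_NONE)[0]:
    if cv2.contourArea(c)>200:
        r=cv2.minAreaRect(c); 
        if 150<r[0][1]<300 and r[0][0]<400: print(np.round(r[0],1),np.round(r[1],1),r[2],[np.round(onz(t,*q,24)[:2],0).tolist() for q in cv2.boxPoints(r)])
E
```

```text
tailA [659.5  83.8]
tailB [634.5  89.7]
widA [659.9  68.6]
widB [627.6  76.2]
shA [636.1  16.7]
shB [608.1  29.3]
bTL [ 544.4 -157.1]
bTR [ 551.8 -243.9]
bBL [ 429.4 -166.3]
bBR [ 435.6 -253. ]
n1 [ 500.3 -160.8]
n2 [ 473.1 -163.7]
b1 [521.8  76.7]
b2 [ 539.9 -160.8]
b3 [422.   70.3]
b4 [ 439.1 -166.2]
trig1 [487.5  58.2]
trig2 [457.1  56.7]
trig3 [487.8  43.3]
trig4 [457.5  41. ]
post1 [489.7  26. ]
post2 [459.3  24.8]
post3 [490.9  12.7]
post4 [460.6  10.5]
[330.6 257.2] [56.1 42.5] 86.42366790771484 [[548.0, -155.0], [556.0, -249.0], [435.0, -256.0], [427.0, -164.0]]
[275.5 192.6] [17.1 46.3] 73.3007583618164 [[633.0, -28.0], [666.0, -126.0], [629.0, -138.0], [597.0, -40.0]]
[342.5 188.5] [17. 39.] 90.0 [[662.0, -189.0], [664.0, -276.0], [625.0, -276.0], [623.0, -189.0]]
[216.2 189.9] [39.7 17.1] 21.80141258239746 [[632.0, 98.0], [668.0, 85.0], [636.0, 1.0], [600.0, 14.0]]
```

carry_out([
  [0,0,0.17,50,30,0,0],
  [0,0,0.34,100,60,0,0],
  [0,0,0.51,150,90,10,0.4],
  [0,0,0.68,200,120,20,0.4],
  [0,0,0.85,250,150,30,0.4],
])

```text
clock: 0.72
position: [405.1, 351.2, 214.8]
ee_rot: [0.818, -0.575, -0.0, 0.0]
contact_force: [1.5, 1.7, -0.7]
gripper_width: 59.5
grasp_force: 0.0
```

```bash
cat >> h.py <<'E'
def goal(x,y,z,yaw):
    s=read_state(); r=R.from_quat(s["ee_rot"])
    w=R.from_euler("z",yaw,degrees=True)*R.from_euler("x",180,degrees=True)
    print("turn",np.round((r.inv()*w).as_rotvec(),3),"shift",np.round(r.inv().apply(np.array([x,y,z])-s["position"]),1),
      "pos",np.round(s["position"],1),"t",s["clock"],"F",np.round(s["contact_force"],1),"w",round(s["gripper_width"],1))
def shot(n,name):
    im=get_image(n); cv2.imwrite(f"pics/{name}.png",im["color"]); np.save(f"{name}.npy",im,allow_pickle=True); return im
E
python3 -c "
from h import *
goal(634,54,160,-111.1)"
```

```text
turn [ 0.    -0.     0.715] shift [ 357.3 -114.4   54.8] pos [405.1 351.2 214.8] t 0.725 F [ 1.5  1.7 -0.7] w 59.5
```

carry_out([
  [0,0,0.15,57,-18,10,0.4],
  [0,0,0.3,114,-36,20,0.4],
  [0,0,0.45,171,-55,30,0.4],
  [0,0,0.6,228,-73,40,0.4],
  [0,0,0.715,285,-91,50,0.4],
])

```text
clock: 1.35
position: [588.9, 115.1, 164.6]
ee_rot: [-0.566, 0.824, 0.0, -0.0]
contact_force: [0.1, 1.0, -0.1]
gripper_width: 59.8
grasp_force: 0.0
```

```bash
python3 -c "
from h import *
goal(634,54,150,-111.1)"
```

```text
turn [ 0.    -0.     0.001] shift [ 40.8 -64.   14.6] pos [588.9 115.1 164.6] t 1.35 F [ 0.1  1.  -0.1] w 59.8
```

carry_out([
  [0,0,0,20,-32,7,0.4],
  [0,0,0,41,-64,15,0.4],
  [0,0,0,41,-64,15,0.4],
])

```text
clock: 1.72
position: [633.6, 53.3, 148.4]
ee_rot: [-0.566, 0.824, 0.0, -0.001]
contact_force: [-0.3, -0.1, 0.3]
gripper_width: 60.0
grasp_force: 0.0
```

```bash
python3 -c "
from h import *
goal(634,54,18,-111.1)
shot('wrist','w1')"
```

```text
turn [ 0.002 -0.002  0.001] shift [ -1.   -0.5 130.4] pos [633.6  53.3 148.4] t 1.725 F [-0.3 -0.1  0.3] w 60.0
```

View pics/w1.png

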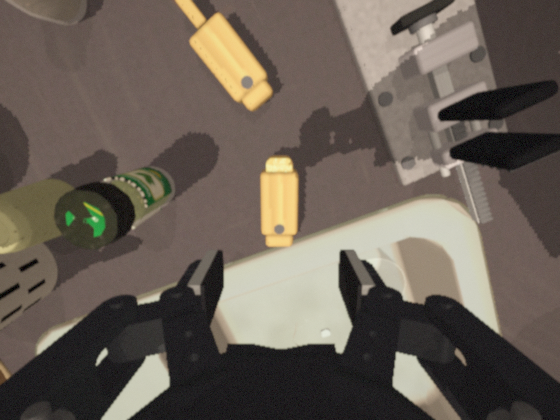

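The wrist view shows the handle at (280, 202), upright in the image with its tongue at the top (279, 165). The open fingers are at (210, 280) and (352, 280). I'll refine the pose from this view.

```bash
python3 - <<'E'
from h import *
w=np.load("w1.npy",allow_pickle=True).item(); print(np.round(w["position"],0))
m=cv2.inRange(cv2.cvtColor(w["color"],cv2.COLOR_BGR2HSV),(12,90,120),(35,255,255)); m[:,:240]=0; m[:,320:]=0; m[:150]=0; m[255:]=0
for v in range(155,250,6):
    u=np.flatnonzero(m[v]); 
    if len(u): print(v,u[0],u[-1],np.round(onz(w,(u[0]+u[-1])/2,v,24)[:2],1))
print(np.round(proj(w,[634,54,24])), [np.round(onz(w,279.5,v,24)[:2],1) for v in (172,238)])
E
```

```text
[609. -14. 277.]
155 273 279 [621.    8.2]
161 266 292 [620.5  13.9]
167 265 293 [622.3  18.7]
173 260 297 [624.6  23.5]
179 260 298 [626.1  28.6]
185 260 298 [628.1  33.6]
191 260 298 [630.   38.6]
197 260 298 [632.   43.7]
203 260 298 [634.   48.9]
209 260 297 [636.4  54. ]
215 260 297 [638.5  59.3]
221 260 297 [640.6  64.6]
227 261 297 [642.2  70.2]
233 262 296 [644.3  75.7]
239 265 293 [646.5  81.3]
245 266 290 [649.5  86.5]
[281. 208.] [array([623.5,  23. ]), array([645.7,  80.5])]
```

carry_out([
  [0,0,0,-1.5,-2,50,0.4],
  [0,0,0,-1.5,-2,95,0.4],
  [0,0,0,-1.5,-2,120,0.4],
  [0,0,0,-1.5,-2,132,0.4],
  [0,0,0,-1.5,-2,132,0.4],
])

```text
clock: 2.4
position: [635.5, 57.0, 18.2]
ee_rot: [-0.568, 0.823, 0.0, -0.0]
contact_force: [0.4, 1.3, 0.5]
gripper_width: 59.5
grasp_force: 0.0
```

carry_out([
  [0,0,0,0,0,0,-0.6],
  [0,0,0,0,0,0,-0.6],
  [0,0,0,0,0,0,-0.6],
  [0,0,0,0,0,0,-0.6],
  [0,0,0,0,0,0,-0.6],
])

```text
clock: 3.02
position: [636.9, 56.9, 20.2]
ee_rot: [-0.568, 0.823, -0.001, 0.002]
contact_force: [-1.4, 1.0, 6.2]
gripper_width: 32.8
grasp_force: 62.2
```

carry_out([
  [0,0,0,0,0,-40,-0.6],
  [0,0,0,0,0,-90,-0.6],
  [0,0,0,0,0,-130,-0.6],
])

```text
clock: 3.4
position: [635.8, 56.3, 150.2]
ee_rot: [-0.568, 0.823, -0.0, 0.0]
contact_force: [0.6, -0.4, -1.2]
gripper_width: 32.6
grasp_force: 61.4
```

```bash
python3 -c "
from h import *
goal(482.9,-112,140,-85.5)"
```

```text
turn [-0.001  0.001 -0.442] shift [211.7  83.1  10. ] pos [635.8  56.3 150.2] t 3.4 F [ 0.6 -0.4 -1.2] w 32.6
```

carry_out([
  [0,0,-0.1,45,18,0,-0.6],
  [0,0,-0.2,95,37,0,-0.6],
  [0,0,-0.32,150,59,5,-0.6],
  [0,0,-0.442,195,77,10,-0.6],
  [0,0,-0.442,212,83,10,-0.6],
])

```text
clock: 4.03
position: [480.1, -113.8, 138.0]
ee_rot: [0.734, -0.68, -0.001, 0.001]
contact_force: [0.7, -0.0, -1.8]
gripper_width: 33.0
grasp_force: 61.3
```

carry_out([
  [0,0,0,0,0,20,-0.6],
  [0,0,0,0,0,40,-0.6],
  [0,0,0,0,0,40,-0.6],
])

```text
clock: 4.4
position: [482.3, -112.2, 97.2]
ee_rot: [0.734, -0.679, -0.001, 0.001]
contact_force: [0.4, 0.1, -1.0]
gripper_width: 32.8
grasp_force: 61.4
```

```bash
python3 - <<'E'
from h import *
goal(482.9,-113.6,34,-85.5)
w=shot('wrist','w2'); print(w["position"])
for P in ([486.7,-162.2,36],[483.4,-120.3,12]): print(proj(w,P))
E
```

```text
turn [ 0.003  0.    -0.   ] shift [ 1.4 -0.7 63.2] pos [ 482.3 -112.2   97.2] t 4.4 F [ 0.4  0.1 -1. ] w 32.8
[ 488.50426683 -183.67357049  225.64044623]
[280.13205351 159.25184478]
[280.17389584 211.00744096]
```

View pics/w2.png

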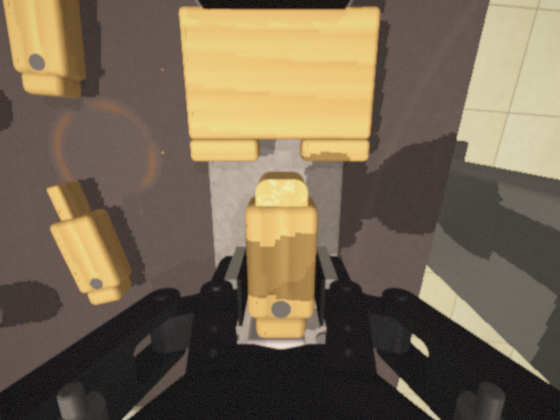

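The notch mouth is at about (279, 159), close to my predicted (280, 159). The held handle is straight, with its centre line at u≈282 and its shoulders at v≈205. I'll compare the two in world coordinates.

```bash
python3 - <<'E'
from h import *
w=np.load("w2.npy",allow_pickle=True).item()
print("notch",onz(w,279.5,160,36),"edge",onz(w,192,160,36),onz(w,368,160,36))
for z in (100,101.): print("sh",onz(w,281.5,207,z),"tail",onz(w,281.5,333,z),"tip",onz(w,282,179,z))
d=onz(w,368,160,36)-onz(w,192,160,36); print(np.degrees(np.arctan2(d[1],d[0])))
E
```

```text
notch [ 487.07030628 -161.68984946   36.        ] edge [ 543.43070626 -157.30520021   36.        ] [ 429.98062882 -166.13123404   36.        ]
sh [ 485.05473474 -148.318885    100.        ] tail [479.77674695 -81.41602084 100.        ] tip [ 485.83550405 -160.98918772  100.        ]
sh [ 485.08219033 -148.60028073  101.        ] tail [479.8462112  -82.22991121 101.        ] tip [ 485.85674532 -161.16973772  101.        ]
-175.55154142534303
```

carry_out([
  [0,0,0,-2,-1,30,-0.6],
  [0,0,0,-2,-1,55,-0.6],
  [0,0,0,-2,-1,64,-0.6],
  [0,0,0,-2,-1,64,-0.6],
])

```text
clock: 4.95
position: [484.3, -110.1, 34.6]
ee_rot: [0.735, -0.679, 0.0, -0.0]
contact_force: [-0.9, -0.5, -0.3]
gripper_width: 32.6
grasp_force: 61.4
```

carry_out([
  [0,0,0,3,0,0,-0.6],
  [0,0,0,6,0,0,-0.6],
  [0,0,0,9,0,0,-0.6],
  [0,0,0,9,0,0,-0.6],
])

```text
clock: 5.45
position: [484.5, -119.5, 34.6]
ee_rot: [0.734, -0.679, 0.0, -0.0]
contact_force: [-0.7, -0.0, -1.3]
gripper_width: 32.2
grasp_force: 61.4
```

carry_out([
  [0,0,0,0,0,2,-0.6],
  [0,0,0,0,0,2,-0.6],
  [0,0,0,0,0,2,0.1],
  [0,0,0,0,0,2,0.3],
  [0,0,0,0,0,2,0.3],
])

```text
clock: 6.08
position: [484.5, -119.2, 32.4]
ee_rot: [0.735, -0.679, 0.0, -0.0]
contact_force: [0.0, 0.4, -0.1]
gripper_width: 55.2
grasp_force: 0.0
```

carry_out([
  [0,0,0,0,0,-30,0.3],
  [0,0,0,-20,0,-80,0.3],
  [0,0,0,-50,0,-120,0.3],
  [0,0,0,-50,0,-120,0],
])

```text
clock: 6.58
position: [482.6, -67.9, 155.9]
ee_rot: [0.735, -0.678, 0.003, -0.003]
contact_force: [0.3, -0.0, 0.2]
gripper_width: 43.1
grasp_force: 0.0
```

```bash
python3 - <<'E'
from h import *
w=shot('wrist','w3'); goal(460,150,160,-85.5)
E
```

```text
turn [-0.004  0.001  0.002] shift [-219.5    3.4   -6. ] pos [481.1 -68.5 153.9] t 6.625 F [-0.3 -0.5 -0.1] w 42.7
```

View pics/w3.png

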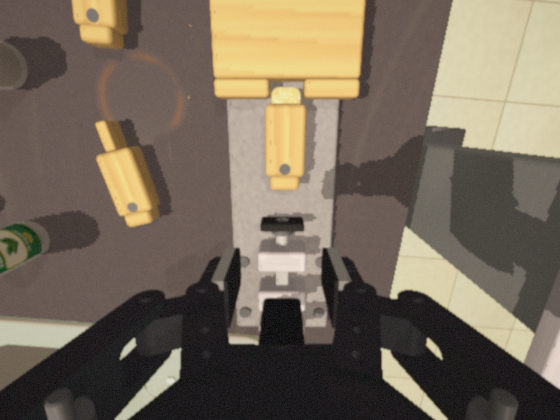

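The handle lies straight with its tongue started in the notch: tongue at (286, 95), shoulder gap about 7 px at v=98–105. The nose pad at (282, 223) is in line with it. Next I go behind the trigger.

carry_out([
  [0,0,0,-55,4,-10,-0.5],
  [0,0,0,-110,8,-15,-1],
  [0,0,0,-155,10,-15,-1],
  [0,0,0,-162,10,0,-1],
  [0,0,0,-162,10,0,-1],
])

```text
clock: 7.25
position: [456.3, 90.9, 150.3]
ee_rot: [0.735, -0.678, -0.001, 0.003]
contact_force: [-0.1, -0.5, 0.7]
gripper_width: -0.2
grasp_force: 0.0
```

```bash
python3 - <<'E'
from h import *
goal(469,90,88,-85.5)
t=shot('top','t2')
E
```

```text
turn [ 0.005 -0.002  0.001] shift [  1.8 -12.9  62.2] pos [456.3  90.9 150.3] t 7.25 F [-0.1 -0.5  0.7] w -0.2
```

carry_out([
  [0,0,0,0,-13,15,-1],
  [0,0,0,0,-13,45,-1],
  [0,0,0,0,-13,62,-1],
  [0,0,0,0,-13,62,-1],
])

```text
clock: 7.8
position: [470.1, 90.9, 89.2]
ee_rot: [0.734, -0.679, -0.001, 0.002]
contact_force: [1.3, -0.1, -0.1]
gripper_width: 0.2
grasp_force: 0.0
```

carry_out([
  [0,0,0,8,0,0,-1],
  [0,0,0,14,0,0,-1],
  [0,0,0,17,0,0,-1],
  [0,0,0,20,0,0,-1],
  [0,0,0,20,0,0,-1],
])

```text
clock: 8.43
position: [472.4, 72.3, 90.5]
ee_rot: [0.734, -0.679, 0.0, -0.0]
contact_force: [-0.0, 0.6, -0.2]
gripper_width: 0.1
grasp_force: 0.0
```

```bash
python3 - <<'E'
from h import *
goal(469,68,88,-85.5)
t=shot('side','s2'); w=shot('wrist','w4')
b=cv2.resize(t["color"][140:320,150:310],None,fx=3,fy=3); a=cv2.resize(w["color"],None,fx=.55,fy=.55); a=cv2.copyMakeBorder(a,0,b.shape[0]-a.shape[0],0,0,cv2.BORDER_CONSTANT)
cv2.imwrite("pics/m1.png",np.hstack([b,a]))
E
```

```text
turn [-0.  0.  0.] shift [4.1 3.7 2.5] pos [472.4  72.3  90.5] t 8.425 F [-0.   0.6 -0.2] w 0.1
```

View pics/m1.png

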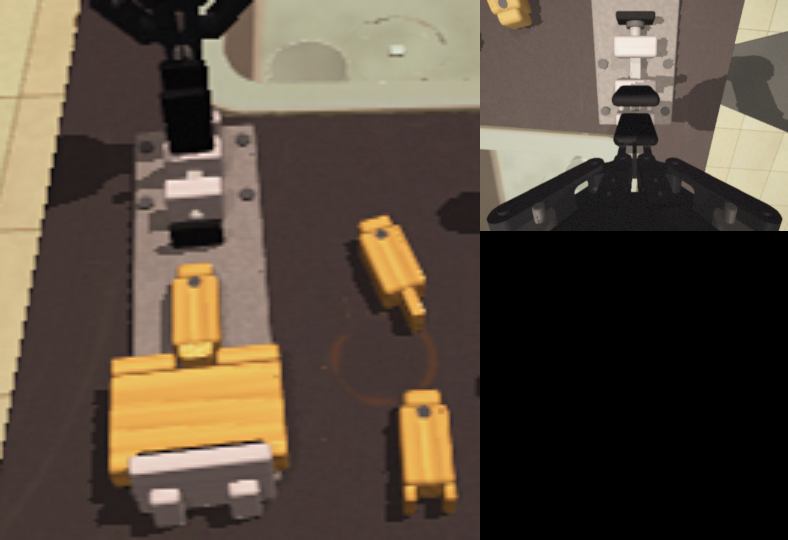

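The fingers are centred behind the trigger but not touching it yet. In the side crop the handle's tongue is in the notch mouth and the nose pad sits at (197, 232). I'll advance until contact.

carry_out([
  [0,0,0,2,2,4,-1],
  [0,0,0,4,2,4,-1],
  [0,0,0,6,2,4,-1],
  [0,0,0,8,2,4,-1],
  [0,0,0,8,2,4,-1],
])

```text
clock: 9.15
position: [471.8, 66.4, 86.5]
ee_rot: [0.735, -0.678, -0.0, -0.002]
contact_force: [-1.7, 9.7, 1.9]
gripper_width: 0.4
grasp_force: 4.8
```

carry_out([
  [0,0,0,3,0,0,-1],
  [0,0,0,6,0,0,-1],
  [0,0,0,9,0,0,-1],
  [0,0,0,12,0,0,-1],
  [0,0,0,12,0,0,-1],
])

```text
clock: 9.78
position: [472.6, 55.8, 86.5]
ee_rot: [0.734, -0.679, -0.001, -0.003]
contact_force: [-4.2, 16.6, 2.1]
gripper_width: -0.2
grasp_force: 8.6
```

carry_out([
  [0,0,0,2,0,0,-1],
  [0,0,0,4,0,0,-1],
  [0,0,0,4,0,0,-1],
])

```text
clock: 10.15
position: [472.8, 55.5, 86.6]
ee_rot: [0.734, -0.679, -0.002, -0.005]
contact_force: [-11.7, 36.8, 3.6]
gripper_width: 0.2
grasp_force: 18.4
```

```bash
python3 - <<'E'
from h import *
goal(469,68,88,-85.5)
t=shot('side','s3'); w=shot('wrist','w5')
a=np.hstack([cv2.resize(x[0:160,170:390],None,fx=1.8,fy=1.8) for x in (np.load('w4.npy',allow_pickle=True).item()["color"],w["color"])])
b=np.hstack([cv2.resize(x[195:275,180:260],None,fx=3.75,fy=3.75) for x in (np.load('s2.npy',allow_pickle=True).item()["color"],t["color"])])
b=cv2.copyMakeBorder(b,0,0,0,a.shape[1]-b.shape[1],cv2.BORDER_CONSTANT)
cv2.imwrite("pics/m2.png",np.vstack([a,b]))
print(a.shape,b.shape)
E
```

```text
turn [-0.005  0.01  -0.   ] shift [-12.8   2.8  -1.3] pos [472.8  55.5  86.6] t 10.15 F [-11.7  36.8   3.6] w 0.2
(288, 792, 3) (300, 792, 3)
```

View pics/m2.png

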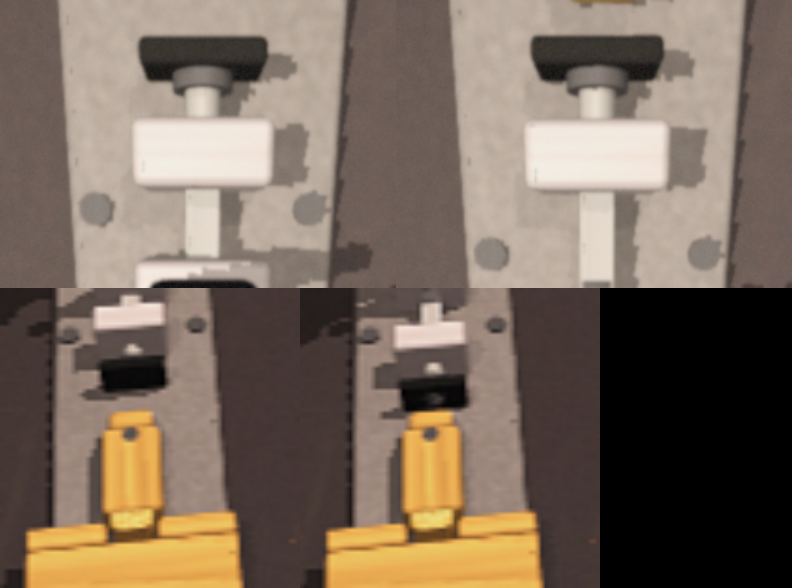

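Full squeeze is reached with the TCP at y≈55.5, where the force jumps to the end stop. The jaw has advanced and the nose pad is close to the tail. I'll release, take stroke 2 and measure the jaw position.

carry_out([
  [0,0,0,-8,0,0,-1],
  [0,0,0,-16,0,0,-1],
  [0,0,0,-22,0,0,-1],
  [0,0,0,-26,0,0,-1],
  [0,0,0,-26,0,0,-1],
])

```text
clock: 10.88
position: [469.5, 73.7, 86.0]
ee_rot: [0.734, -0.679, -0.0, 0.001]
contact_force: [-0.3, 0.2, -0.5]
gripper_width: 0.0
grasp_force: 0.0
```

```bash
cat >> h.py <<'E'
A=np.array([0.0785,-0.9969,0]); O=np.array([487.0,-161.8,0])-42*A
def edges(im):
    g=cv2.cvtColor(im["color"],cv2.COLOR_BGR2GRAY).astype(np.float32); h=cv2.cvtColor(im["color"],cv2.COLOR_BGR2HSV)
    def prof(img,xs,z):
        out=0
        for lat in np.linspace(-8,8,9):
            p=np.array([proj(im,O+x*A+lat*np.array([A[1],-A[0],0])+[0,0,z]) for x in xs],np.float32)
            out=out+cv2.remap(img,p[:,:1],p[:,1:],cv2.INTER_LINEAR)[:,0]
        return out/9
    xs=np.arange(-115,-30,.5); b=prof(g,xs,47); k=np.convolve(b,[1]*6+[-1]*6,"valid"); i=np.argmax(k)
    xt=np.arange(-65,-5,.5); y=prof(h[:,:,1].astype(np.float32)*(h[:,:,2]>90),xt,36); kt=np.convolve(y,[-1]*6+[1]*6,"valid"); j=np.argmax(kt)
    print("jaw",xs[i]+2.75+95,"tail",xt[j]+2.75)
E
python3 - <<'E'
from h import *
for n in ("s2","s3"): edges(np.load(n+".npy",allow_pickle=True).item())
edges(shot("side","s4")); goal(469,72.5,87,-85.5)
E
```

```text
jaw -13.25 tail -22.25
jaw 1.75 tail -22.25
jaw 1.75 tail -22.25
turn [ 0.001 -0.001 -0.   ] shift [ 1.1  0.7 -0.9] pos [469.6  73.6  86.1] t 10.925 F [ 0.2  0.5 -0.2] w 0.1
```

```bash
sed -i 's/\[1\]\*6+\[-1\]\*6/[-1]*6+[1]*6/; s/prof(h/prof(h/; s/kt=np.convolve(y,\[-1\]\*6+\[1\]\*6/kt=np.convolve(y,[1]*6+[-1]*6/' h.py; python3 - <<'E'
from h import *
for n in ("s2","s3","s4"): edges(np.load(n+".npy",allow_pickle=True).item())
E
```

```text
jaw 4.75 tail -35.25
jaw 19.75 tail -35.75
jaw 19.75 tail -35.75
```

carry_out([
  [0,0,0,5,0,0,-1],
  [0,0,0,10,0,0,-1],
  [0,0,0,14,0,0,-1],
  [0,0,0,18,0,0,-1],
  [0,0,0,20,0,0,-1],
])

```text
clock: 11.55
position: [471.4, 56.0, 86.2]
ee_rot: [0.734, -0.679, -0.001, -0.001]
contact_force: [-6.1, 13.2, 1.7]
gripper_width: -0.0
grasp_force: 7.0
```

```bash
python3 - <<'E'
from h import *
edges(shot("side","s5")); goal(469,74,87,-85.5)
E
```

```text
jaw 34.25 tail -35.25
turn [-0.001  0.003 -0.001] shift [-18.3   1.   -0.7] pos [471.4  55.8  86.2] t 11.6 F [-4.9 11.5  0.2] w -0.4
```

carry_out([
  [0,0,0,-8,0,0,-1],
  [0,0,0,-14,-1,0,-1],
  [0,0,0,-19,-1,0,-1],
  [0,0,0,-19,-1,0,-1],
])

```text
clock: 12.1
position: [471.3, 73.3, 86.3]
ee_rot: [0.735, -0.678, 0.0, 0.0]
contact_force: [-1.3, -0.2, -0.7]
gripper_width: -0.1
grasp_force: 0.0
```

carry_out([
  [0,0,0,5,0,0,-1],
  [0,0,0,10,0,0,-1],
  [0,0,0,14,0,0,-1],
  [0,0,0,17,0,0,-1],
  [0,0,0,19,0,0,-1],
])

```text
clock: 12.72
position: [472.8, 57.5, 86.5]
ee_rot: [0.734, -0.679, -0.001, -0.003]
contact_force: [-7.9, 19.9, 2.3]
gripper_width: 0.1
grasp_force: 10.6
```

```bash
python3 - <<'E'
from h import *
edges(shot("side","s6")); goal(469,74,87,-85.5)
E
```

```text
jaw 47.75 tail -29.75
turn [-0.002  0.005 -0.001] shift [-16.8   2.5  -0.4] pos [472.8  57.4  86.5] t 12.775 F [-6.4 19.1  2.7] w 0.0
```

carry_out([
  [0,0,0,-8,0,0,-1],
  [0,0,0,-14,-1,0,-1],
  [0,0,0,-19,-2,0,-1],
  [0,0,0,-19,-2,0,-1],
])

```text
clock: 13.28
position: [473.4, 73.4, 86.3]
ee_rot: [0.735, -0.679, 0.0, 0.0]
contact_force: [-0.1, -0.5, 0.1]
gripper_width: -0.2
grasp_force: 0.0
```

carry_out([
  [0,0,0,3,0,0,-1],
  [0,0,0,6,0,0,-1],
  [0,0,0,8,0,0,-1],
  [0,0,0,10,0,0,-1],
  [0,0,0,10,0,0,-1],
])

```text
clock: 13.9
position: [474.1, 65.6, 86.4]
ee_rot: [0.734, -0.679, -0.001, -0.002]
contact_force: [-4.2, 13.2, 0.1]
gripper_width: -0.0
grasp_force: 7.0
```

```bash
python3 - <<'E'
from h import *
edges(shot("side","s7")); goal(469,74,87,-85.5)
E
```

```text
jaw 44.75 tail -29.75
turn [-0.002  0.003 -0.   ] shift [-8.8  4.4 -0.6] pos [474.   65.6  86.4] t 13.95 F [-3.8 13.2  1.2] w -0.1
```

carry_out([
  [0,0,0,2,0,0,-1],
  [0,0,0,4,0,0,-1],
  [0,0,0,4,0,0,-1],
  [0,0,0,4,0,0,-1],
])

```text
clock: 14.45
position: [474.3, 62.4, 86.4]
ee_rot: [0.734, -0.679, -0.001, -0.002]
contact_force: [-7.5, 17.1, 1.4]
gripper_width: 0.2
grasp_force: 9.0
```

```bash
python3 - <<'E'
from h import *
edges(shot("side","s8")); goal(469,74,87,-85.5)
E
```

```text
jaw 48.25 tail -29.75
turn [-0.002  0.004 -0.   ] shift [-12.    4.4  -0.6] pos [474.3  62.4  86.4] t 14.5 F [-6.9 17.4  1.4] w -0.3
```

carry_out([
  [0,0,0,2,0,0,-1],
  [0,0,0,4,0,0,-1],
  [0,0,0,4,0,0,-1],
  [0,0,0,4,0,0,-1],
  [0,0,0,4,0,0,-1],
])

```text
clock: 15.12
position: [474.6, 59.1, 86.4]
ee_rot: [0.734, -0.679, -0.001, -0.003]
contact_force: [-7.6, 22.6, 2.9]
gripper_width: 0.2
grasp_force: 11.0
```

```bash
python3 - <<'E'
from h import *
s=shot("side","s9");edges(s); goal(469,74,87,-85.5)
f=lambda n:cv2.resize(np.load(n+".npy",allow_pickle=True).item()["color"][190:275,175:260],(390,390),interpolation=cv2.INTER_CUBIC)
cv2.imwrite("pics/m3.png",np.hstack([f("s5"),f("s9")]))
E
```

```text
jaw 51.25 tail -29.75
turn [-0.002  0.006 -0.   ] shift [-15.3   4.5  -0.5] pos [474.7  59.1  86.4] t 15.175 F [-7.7 20.8  2.4] w -0.2
```

View pics/m3.png

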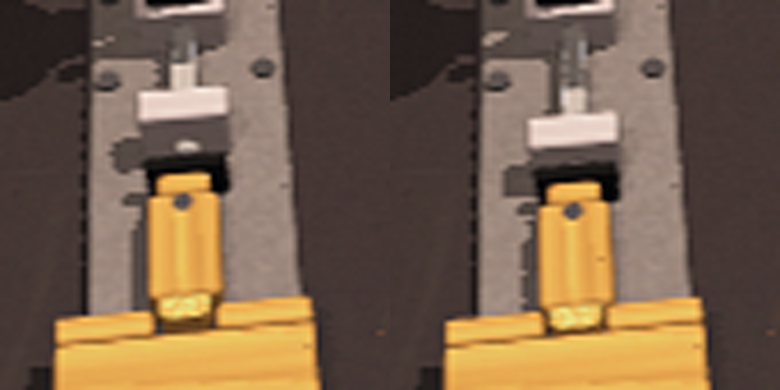

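The right crop shows the handle advanced about 5.5 mm, with its tongue inside the notch, the pad tight on the tail and the nose visibly shortened. I'll check the shoulder gap numerically.

```bash
python3 - <<'E'
from h import *
s=np.load("s9.npy",allow_pickle=True).item(); t=shot("top","t9")
L=np.array([A[1],-A[0],0])
for n,im,(x0,y0) in(("side",s,(195,235)),("top",t,(265,220))):
    for x in(32,42,-30): print(n,x,np.round([proj(im,O+x*A+l*L+[0,0,36]) for l in(-30,0,30)],1).tolist())
S=cv2.resize(s["color"][235:285,180:255],(600,400),interpolation=cv2.INTER_CUBIC)[:, :395]
T=cv2.resize(t["color"][232:287,270:325],(400,400),interpolation=cv2.INTER_CUBIC)
S=cv2.resize(s["color"][235:285,190:240],(400,400),interpolation=cv2.INTER_CUBIC)
cv2.imwrite("pics/m4.png",np.hstack([S,T]))
E
```

```text
side 32 [[228.6, 251.5], [214.3, 252.9], [199.8, 254.3]]
side 42 [[228.8, 255.5], [214.4, 256.9], [199.8, 258.3]]
side -30 [[227.2, 228.0], [213.5, 229.3], [199.8, 230.6]]
top 32 [[305.2, 244.6], [306.1, 258.6], [307.1, 272.7]]
top 42 [[309.8, 244.4], [310.8, 258.3], [311.8, 272.5]]
top -30 [[276.5, 246.2], [277.3, 260.2], [278.1, 274.4]]
```

View pics/m4.png

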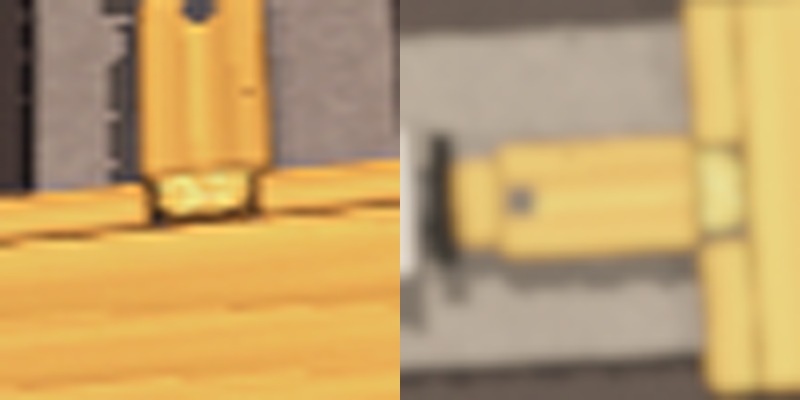

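The top and side crops both show the shoulders flush with the board edge and the tongue centred in the notch. The 21–22 N on the trigger fits about 9 mm of nose compression, so I'm handing in.

```bash
python3 -c "
from h import *
print(job_done())"
```

```text
the job is handed in; nothing more can be done
None
```

I handed the job in with the matching handle fully home in the notch and the trigger still held squeezed. The sprung nose is pressed back about 9 mm of its 18 mm, estimated from the trigger force rather than measured directly. No pass or fail result was returned.

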